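# Grade mixed mill balls over a bar deck

### The arm

A 7-joint arm with a two-finger parallel gripper is mounted at the origin on a cart in front of the work surface, level with it; the furniture and walls round the work are solid. World frame = base frame: x ahead of the robot, y to its left, z up, the work surface at z = 0. Lengths are in m, angles in rad, forces in N, time in s.
With the tool pointing down it reaches from about 0.35 to 0.775 m from the base axis. Payload 3.1 kg.
Tool frame: the origin (TCP) lies between the finger pads; the fingertips stand 8 mm ahead of it and the grasp point (between the pads) lies 11 mm behind it; z points along the fingers, y is the direction in which the jaws open and shut (so a half turn about z gives the same grasp; the last joint's range is limited). The gripper opens to 85 mm and grips with 20 to 120 N. Pads are 22 mm wide; open, the fingers measure 114 mm over their backs; the gripper's body (76 mm by 85 mm) begins 54 mm behind the grasp point. The pads swing forward as they close: fully open they stand 13 mm farther back than shut.
Start: joints at [-0.042, 0.311, 0.014, 1.512, -0.004, 1.319, -0.027], TCP at [0.55, 0, 0.239] pointing down, gripper open.
Joint ranges: [-2.7, 2.7], [-0.3, 1.91], [-1.27, 1.3], [0.12, 2.57], [-1.44, 4.58], [0.2, 2.03], [-3.05, 3.05]. Speed limits (rad/s): [2.79, 2.79, 3.14, 3.14, 3.14, 3.14, 3.14].

### API

Orientations are given as a unit quaternion [w, x, y, z].
In Python, from bench import env gives the robot as it stands.
- The arm moves only by the tool play_rows, never from a script. Its argument "targets" is a list of rows, each a list of 7 numbers: the turn, a rotation vector about the world's x, y, z in rad, then the shift along the world's x, y, z in m, then the finger opening in m, from 0 to 0.0854. In form: [[wx, wy, wz, x, y, z, grip], ...]. A call has 1 to 5 rows; each row is the pose to reach, as a shift and turn from the pose measured when the call began; what a row does not reach only later rows make up. A row lasts 1/8 s, in which the tool goes at most 62.5 mm and 10.7 degrees, less where a joint would pass 70% of its speed; a pose out of reach is approached as far as the arm can. A call with a gripper value outside its range is refused whole. The fingers move at their own pace and stop on an object; "squeeze" is the grip in N (left out, the last holds). Time passes only in rows, so rows that repeat a pose let the fingers close. It gives the time, the measured TCP pose, the force and the opening at its end, in the units of the state.
- env.read_state(): the state, without advancing time (a new reading comes with each control period).
- env.camera(name): name is "scene" or "side" or "wrist"; returns (picture, depth): 420x560x3 uint8, blue, green, red; 420x560 float32, m along the optical axis (not along the pixel's ray), 0 where there is no reading.
- env.get_calibration(name): a dict with "K" (3x3 intrinsics, pixels), "view" (4x4, takes a point from world to camera coordinates); the wrist camera has in their place "mount" (4x4, takes a point from camera to tool coordinates, whose origin is the TCP and whose axes are the flange's). Camera axes: x right, y down, z forward; pixel columns grow to the right and rows downward; lengths in m; the calibration is good to about 2 mm. The wrist camera is an equidistant fisheye: a pixel r from the principal point sees the ray r / f radians off the axis. A picture is of the moment at which its call begins: read the wrist's pose just before it. get_calibration takes no time and is no camera call.
- env.hand_in(): hands the job in, once; it reports no verdict.
The state is a dict: "time_s": time; "q": joint angles; "joint_velocities": joint speeds; "joint_efforts": joint torques, N m; "eef_pos": TCP position; "eef_rot": TCP orientation; "ft_force": force on the tool from outside, world axes, zero at the start; "torque": the same for the moment, N m; "finger_gap": finger opening in m.
Only numpy, scipy, OpenCV 4.12 (cv2) and the standard library are available. Lean on these libraries where they do the work, as an engineer would, in place of code of your own. Each camera call takes 0.05 s, during which the arm holds its last target. There are 200 camera calls.

### The job

Sort the mixed porcelain mill balls by size. Slide the catch tray along the bench, without lifting it, until it stands centred under the front outlet of the grader; then take the pan of balls by its grip, tip it over the grader's feed plate so that the small balls drop through the bars into the side lane and the large ones run into the tray, and stand the empty pan back where it was. Last, slide the tray with the large balls, again without lifting it, into the tape corners on the bench; never touch the balls with the fingers, and do not disturb the timer, beaker or wash bottle.

Things in the scene. Friction and masses are not known exactly. Their poses are not given: they have to be found in the camera images.
- grader: Fixed bench grader of grey painted sheet steel, 118 mm wide (184 with its lane on the right), 197 long, 157 high: sloping feed plate at the back, then bars with slots, outlet at the front over the bench. Origin: on the bench under the middle of its deck (feed plate x 5 to 85 mm, bars x -105 to 5 mm); x points to its back, y to its left, z up.
- feed_spot (a point): Middle of the feed plate's surface, 110 mm above the bench: tip the balls out just above it, toward the front (the grader's -x). The plate slopes 12 degrees to the front and is 110 mm wide between walls that flare out to 150 mm at 37 mm above the plate; 40 mm behind this point a back wall stands 23 mm above the plate.
- bars_end (a point): Front end of the middle one of three 8 mm steel bars, 74 mm above the bench: the outlet. Between the bars are two slots 38 mm wide; small balls fall through them, large ones roll down on top and off the end. The bars overhang the grader's front wall by 20 mm; side plates beside them stand 41 mm above them.
- lane_mid (a point): Middle of the floor of the side lane, an open bay on the grader's right, 60 mm wide (grader y -61 to -121 mm) and 110 long, walls 52 mm high. The grey deck under the bars falls to the right, out into this lane, so that the small balls run there by themselves within about 2 s.
- catch_spot (a point): Point on the bench in front of the grader where the middle of the tray must stand to catch the large balls; the tray's rear wall is then 6 mm from the grader's front wall and under the overhanging bars. Its axes are the grader's.
- tray: Loose steel catch tray, 112 mm in x, 140 in y, 0.6 kg, on 3 mm nylon glides, walls 3 mm thick, 58 mm high, but the front (-x) plate is tall and carries a black gripping rail. Origin: middle of its underside; x points to its back. It must face as the grader does (rail toward the robot). It slides on the bench with 2 to 3 N.
- tray_rail (a point): Middle of the black rail on top of the tray's front plate, 100 mm above the bench, 54.5 mm before the tray's origin. The rail is 12 mm thick (x), 110 long (y), 20 high: pinch it from above across its thickness and push the tray along.
- tape_mark: Four corners of beige tape on the bench, an outline 132 mm in x by 164 in y inside the tape, fixed; origin in its middle, axes as the tray shall stand. It lies on the other side of the grader's outlet than the tray does at the start.
- feed_pan: Loose steel pan with the five balls, 152 x 108 mm, 0.2 kg (0.6 kg with balls), walls 49 mm high. Origin: on the underside, below the grip. Its pouring mouth is at -x: there the floor ramps up at 20 degrees to a lip. x points to its closed rear (72 mm away). Level or tilted less than about 15 degrees it keeps the balls; tilted mouth down by 40 degrees it empties in about a second.
- pan_grip (a point): Middle of the black grip across the top of the pan, 98 mm above its underside: 14 mm thick (pan x), 80 long (pan y), 22 high. Pinch it from above across its thickness.
- pan_lip (a point): Middle of the pan's pouring lip: 79.5 mm before the grip along the pan's x and 84.5 mm below it; the mouth is 92 mm wide.
- large_ball_1_center (a point): Centre of a white porcelain ball of 50 mm, 0.16 kg.
- large_ball_2_center (a point): Centre of a white porcelain ball of 50 mm, 0.16 kg.
- small_ball_1_center (a point): Centre of a white porcelain ball of 32 mm, 0.045 kg.
- small_ball_2_center (a point): Centre of a white porcelain ball of 32 mm, 0.045 kg.
- small_ball_3_center (a point): Centre of a white porcelain ball of 32 mm, 0.045 kg.
- bench_timer: Bench timer, 66 x 62 x 20 mm, bystander at the left front.
- beaker: Glass beaker, 62 mm wide, 82 high, bystander on the left.
- rinse_bottle: White plastic wash bottle with a blue cap and bent spout, 60 mm body, 198 high, bystander on the right; origin below the middle of body and spout.
- trap_bottle: Fixed vapour trap (plastic bottle with two necks and hoses), 93 mm across, 196 high, left beside the grader; origin on the bench on its axis. Keep clear of it.
- desiccator: Fixed glass desiccator, 282 mm across at 190 mm height, 358 high, right of the grader; origin on the bench on its axis. Keep the arm and the pan clear of it.
- vacuum_pump: Fixed orange vacuum pump, 161 x 345 mm, 215 high, at the left rear; origin on the bench in its middle.
Not all that is in view belongs to the job. Leave any turquoise look-alike of the feed_pan alone.

How it is judged:
By the outcome, as a careful person would: the job done as asked, in the order asked, and still so for the second after the job is handed in, with the robot touching nothing.
It also fails if it takes over 72 s, if anything falls off the work surface, if the arm or the gripper's body presses on something with over 40 N, if the wrist force passes 120 N, or if a joint passes its speed limit or range.

## Working session

There is one attempt and no reset: what is moved stays moved. The work goes in short steps, Python scripts to look and compute and a tool call to move; the robot and the scene stay as the last step left them, time stands still between calls to the robot, and variables do not carry over. Pictures are saved under pics/ and viewed, about 8 in all and at most 12, crops included, and the job is handed in when it is done.

Besides the shell and the picture viewer there is one more tool, called after "Call:" by a JSON object that holds its "fn" and its "kwargs". play_rows: Moves the arm, as the interface text tells. Its arguments: {"type":"object","properties":{"targets":{"type":"array","items":{"type":"array","items":{"type":"number"}}},"squeeze":{"type":"number"}},"required":["targets"]}

```bash
mkdir -p pics; cat > h.py <<'E'
import numpy as np, cv2
from bench import env
from scipy.spatial.transform import Rotation as R
def cloud(name):
    im,d=env.camera(name); c=env.get_calibration(name); K=np.array(c['K']);V=np.array(c['view'])
    v,u=np.mgrid[:420,:560]
    P=np.stack([(u-K[0,2])/K[0,0]*d,(v-K[1,2])/K[1,1]*d,d],-1)
    W=(P-V[:3,3])@V[:3,:3]
    W[d==0]=np.nan
    return im,d,W
def ray(name,uv,z):
    c=env.get_calibration(name); K=np.array(c['K']);V=np.array(c['view'])
    o=-V[:3,:3].T@V[:3,3]; r=V[:3,:3].T@np.linalg.inv(K)@np.array([uv[0],uv[1],1.])
    return o+r*(z-o[2])/r[2]
E
python3 - <<'E'
from h import *
for n in('scene','side'):
    im,d,W=cloud(n); np.savez('pics/%s0.npz'%n,im=im,W=W); cv2.imwrite('pics/%s0.png'%n,im)
    print(n,(d>0).mean())
s=env.read_state(); print(s)
E
```

```text
scene 0.9960331632653061
side 0.9959608843537415
{'time_s': 0.1, 'q': array([-0.04170722,  0.31164669,  0.01400363,  1.51289729, -0.00439037,
        1.31921333, -0.02720134]), 'joint_velocities': array([ 0.00024467, -0.00030179,  0.00183988, -0.00348923, -0.00036509,
        0.00039902, -0.0014959 ]), 'joint_efforts': array([ 1.58822681e-03, -3.80853546e+01,  1.46967340e-01, -2.31242698e+01,
        1.21570277e-02,  8.10778613e-03,  3.56746978e-05]), 'eef_pos': array([5.49358862e-01, 9.32576384e-06, 2.38328942e-01]), 'eef_rot': array([-0.00071758,  0.70707997,  0.70713278, -0.00078973]), 'ft_force': array([-0.2575333 ,  0.0429452 ,  0.18234402]), 'torque': array([-0.04237268, -0.04874042,  0.00044246]), 'finger_gap': 0.08528509020151176}
```

View pics/scene0.png

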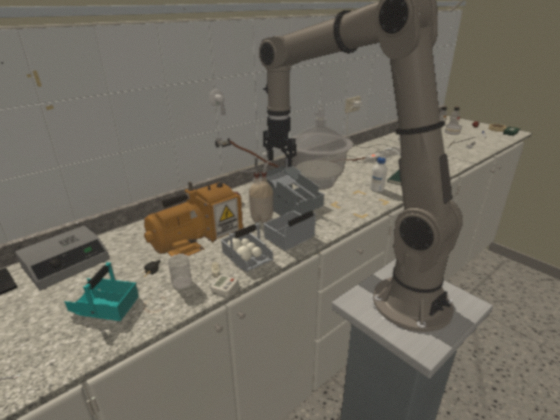

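View pics/side0.png

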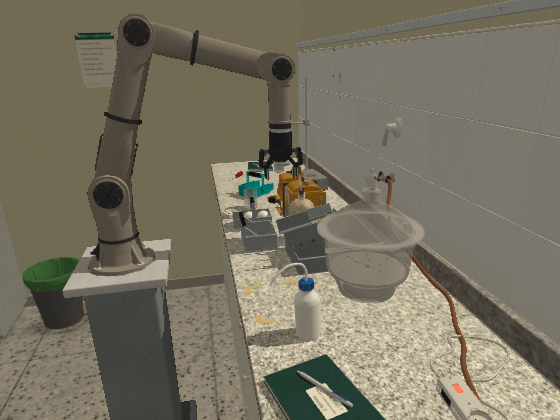

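The scene view shows the steel pan with balls (245,248), the tray with its rail (290,228), the grader (295,190) and the tape around (335-385,205). A turquoise look-alike stands at (103,297) and is to be left alone. Next I'll take an enlarged crop plus the wrist view.

```bash
python3 - <<'E'
from h import *
z=np.load('pics/scene0.npz'); cv2.imwrite('pics/sc_crop.png',cv2.resize(z['im'][150:300,150:410],None,fx=3,fy=3,interpolation=cv2.INTER_CUBIC))
s=env.read_state(); im,d=env.camera('wrist'); np.savez('pics/w0.npz',im=im,d=d,p=s['eef_pos'],q=s['eef_rot']); cv2.imwrite('pics/w0.png',im)
c=env.get_calibration('wrist'); print(c)
for p in [(245,248),(290,230),(295,190),(320,185)]: print(p,z['W'][p[1],p[0]].round(3))
E
```

```text
{'K': array([[325.1922621 ,   0.        , 285.550197  ],
       [  0.        , 325.1922621 , 209.98594135],
       [  0.        ,   0.        ,   1.        ]]), 'mount': array([[-2.58918621e-04, -9.46425560e-01, -3.22921960e-01,
         8.41755128e-02],
       [ 9.99999953e-01, -1.91167049e-04, -2.41523455e-04,
        -1.59959628e-04],
       [ 1.66851933e-04, -3.22922007e-01,  9.46425565e-01,
        -1.35420952e-01],
       [ 0.00000000e+00,  0.00000000e+00,  0.00000000e+00,
         1.00000000e+00]])}
(245, 248) [0.454 0.227 0.052]
(290, 230) [0.41  0.076 0.076]
(295, 190) [ 0.665 -0.186  0.046]
(320, 185) [ 0.646 -0.316  0.034]
```

View pics/sc_crop.png

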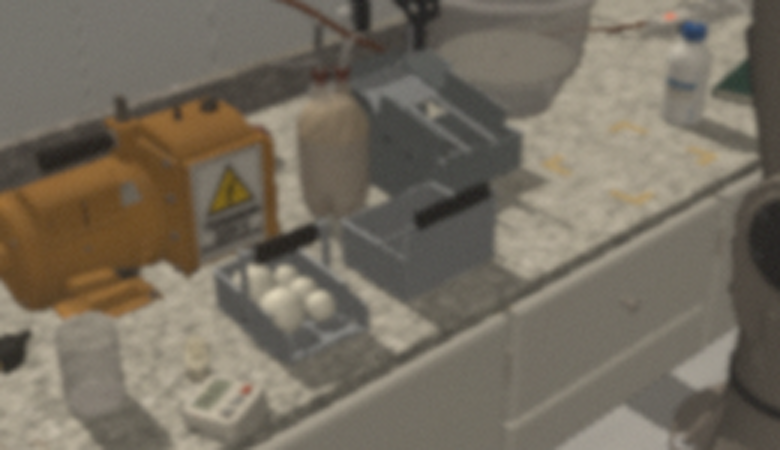

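View pics/w0.png

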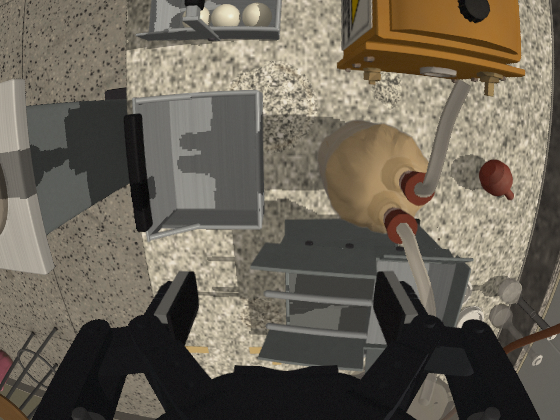

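```bash
cat >> h.py <<'E'
def wdirs():
    c=env.get_calibration('wrist');K=np.array(c['K']);M=np.array(c['mount'])
    v,u=np.mgrid[:420,:560]; x=(u-K[0,2])/K[0,0]; y=(v-K[1,2])/K[1,1]; r=np.hypot(x,y)+1e-12
    return np.stack([x/r*np.sin(r),y/r*np.sin(r),np.cos(r)],-1),M
def wcloud(d,p,q):
    D,M=wdirs(); P=D*(d/D[...,2])[...,None]; P[(d==0)]=np.nan
    Rt=R.from_quat(np.array(q)[[1,2,3,0]]).as_matrix()
    return (P@M[:3,:3].T+M[:3,3])@Rt.T+p
def wray(uv,z,p,q):
    D,M=wdirs(); d=D[int(uv[1]),int(uv[0])]; Rt=R.from_quat(np.array(q)[[1,2,3,0]]).as_matrix()
    o=Rt@M[:3,3]+p; r=Rt@M[:3,:3]@d; return o+r*(z-o[2])/r[2]
def snapw(n):
    s=env.read_state(); im,d=env.camera('wrist'); W=wcloud(d,s['eef_pos'],s['eef_rot'])
    np.savez('pics/%s.npz'%n,im=im,W=W,d=d,p=s['eef_pos'],q=s['eef_rot']); cv2.imwrite('pics/%s.png'%n,im); return im,W,s
def rect(W,m):
    pts=W[m][:,:2].astype(np.float32); (c,wh,a)=cv2.minAreaRect(pts*1000); return np.round(c,1),np.round(wh,1),round(a,2),len(pts),np.round(np.median(W[m][:,2])*1000,1)
E
python3 - <<'E'
from h import *
z=np.load('pics/w0.npz'); im=z['im']; W=wcloud(z['d'],z['p'],z['q']); 
for p in [(135,170),(185,150),(300,100),(210,215),(300,130),(300,240),(320,288),(320,309),(310,343),(300,318),(415,285),(225,15),(195,20),(380,170)]:
    print(p,(W[p[1],p[0]]*1000).round(1), (wray(p,0,z['p'],z['q'])*1000).round(0))
def reg(u0,u1,v0,v1):
    m=np.zeros((420,560),bool); m[v0:v1,u0:u1]=1; return m
print('rail',rect(W,reg(115,160,100,240)&(W[...,2]>.1)&(W[...,2]<.116)))
print('rim',rect(W,reg(115,275,80,240)&(W[...,2]>.05)&(W[...,2]<.066)))
print('bars',rect(W,reg(255,375,240,345)&(W[...,2]>.07)&(W[...,2]<.08)))
S=np.load('pics/scene0.npz'); W=S['W']; I=S['im'].astype(int); dark=I.max(2)<60
print('pangrip',rect(W,reg(225,262,222,245)&dark&(W[...,2]>.08)&(W[...,2]<.12)))
print('rail sc',rect(W,reg(280,320,208,235)&dark&(W[...,2]>.08)&(W[...,2]<.12)))
hsv=cv2.cvtColor(S['im'],cv2.COLOR_BGR2HSV)
t=(hsv[...,1]>85)&(hsv[...,0]>10)&(hsv[...,0]<32)&reg(325,400,188,222)
n,l,st,c=cv2.connectedComponentsWithStats(t.astype(np.uint8))
for i in range(1,n):
  if st[i,4]>4: print('tape',c[i].round(1),st[i],(ray('scene',c[i],0)*1000).round(1))
E
```

```text
(135, 170) [415.2  31.8 110.5] [359.  10.   0.]
(185, 150) [430.6  32.9   5.7] [429.  32.   0.]
(300, 100) [564.9  87.7   1.1] [565.  88.   0.]
(210, 215) [461.9 -39.7  28.7] [455. -50.   0.]
(300, 130) [565.1  53.2   0.6] [565.  53.   0.]
(300, 240) [563.8 -54.1  65.2] [567. -83.   0.]
(320, 288) [ 592.2 -138.7   25.7] [ 595. -155.    0.]
(320, 309) [ 595.1 -179.2   15.8] [ 597. -191.    0.]
(310, 343) [ 576.2 -167.4   97.4] [ 586. -256.    0.]
(300, 318) [ 568.2 -191.4   19.6] [ 569. -207.    0.]
(415, 285) [678.6 -84.7 111.4] [ 733. -156.    0.]
(225, 15) [486.2 180.9  34. ] [480. 191.   0.]
(195, 20) [474.8 157.8 108. ] [444. 188.   0.]
(380, 170) [615.4  39.4 155.2] [662.   8.   0.]
rail (array([412.9,  27.4]), array([ 12.9, 109.2]), 0.14, 1786, np.float64(110.1))
rim (array([468.4,  26.8]), array([142.1, 111.5]), 89.86, 2414, np.float64(60.5))
bars (array([ 583.3, -111. ]), array([116. , 119.5]), 0.17, 733, np.float64(76.7))
pangrip (array([469. , 211.4]), array([74.9,  9.4]), 85.77, 113, np.float64(103.2))
rail sc (array([410. ,  31.3]), array([ 14.7, 106.5]), 1.09, 151, np.float64(105.9))
tape [385.2 202. ] [384 201   4   3  10] [ 402.9 -449.1    0. ]
tape [334.  204.3] [332 203   5   4   9] [ 529.2 -277.5   -0. ]
tape [362.2 215.8] [359 215   7   2   8] [ 393.5 -287.1    0. ]
```

```bash
python3 - <<'E'
from h import *
S=np.load('pics/side0.npz'); W=S['W']; I=S['im']
m=np.zeros((420,560),bool); m[200:300,318:425]=1
m&=(W[...,0]>.4)&(W[...,1]<-.15)&(W[...,1]>-.7)&(W[...,2]>.05)
for lo,hi in((.03,.08),(.08,.15),(.15,.22),(.22,.4)):
    k=m&(W[...,2]>lo)&(W[...,2]<hi); P=W[k]*1000; print(lo,len(P),np.percentile(P,[2,50,98],axis=0).round() if len(P) else '')
E
```

```text
0.03 496 [[ 604. -484.   51.]
 [ 689. -454.   70.]
 [ 946. -238.   80.]]
0.08 2051 [[ 596. -491.   81.]
 [ 676. -470.  118.]
 [ 951. -175.  149.]]
0.15 3213 [[ 581. -511.  152.]
 [ 673. -469.  200.]
 [ 951. -188.  219.]]
0.22 1946 [[ 618. -471.  221.]
 [ 690. -422.  240.]
 [ 786. -342.  273.]]
```

Call:
{"fn": "play_rows", "kwargs": {"targets": [[0,0,0,-0.03,-0.05,0.03,0.085],[0,0,0,-0.06,-0.1,0.06,0.085],[0,0,0,-0.1,-0.15,0.09,0.085],[0,0,0,-0.12,-0.2,0.1,0.085],[0,0,0,-0.12,-0.2,0.1,0.085]]}}

```text
time_s: 0.78
eef_pos: [0.4268, -0.206, 0.3401]
eef_rot: [0.001, 0.711, 0.703, -0.001]
ft_force: [0.1, 1.2, -0.1]
finger_gap: 0.0851
```

```bash
python3 - <<'E'
from h import *
im,W,s=snapw('w1'); 
hsv=cv2.cvtColor(im,cv2.COLOR_BGR2HSV)
t=(hsv[...,1]>70)&(hsv[...,0]>10)&(hsv[...,0]<32)&(abs(W[...,2])<.006)&(W[...,1]<-.2)
n,l,st,c=cv2.connectedComponentsWithStats(cv2.morphologyEx(t.astype(np.uint8),cv2.MORPH_OPEN,np.ones((2,2)))) 
for i in range(1,n):
  if st[i,4]>40: 
    P=W[l==i]*1000; print('tape',c[i].round(1),st[i],P.min(0).round(),P.max(0).round())
for lo,hi in((.06,.085),(.085,.12),(.12,.16)):
    k=(W[...,2]>lo)&(W[...,2]<hi)&(W[...,1]>-.25)&(W[...,1]<-.04)&(W[...,0]>.5)&(W[...,0]<.75); print(lo,rect(W,k))
E
```

```text
tape [348.7 204.5] [330 196  31  25 430] [ 494. -304.   -1.] [ 544. -263.    4.]
tape [268.6 209.8] [257 200  31  27 432] [nan nan nan] [nan nan nan]
tape [348.2 293.3] [332 281  27  21 275] [nan nan nan] [nan nan nan]
tape [277.2 298.4] [266 287  29  19 289] [nan nan nan] [nan nan nan]
0.06 (array([ 570.6, -110.5]), array([128. , 156.1]), 83.05, 1164, np.float64(78.4))
0.085 (array([ 618.8, -112.2]), array([202.1, 130.8]), 0.84, 7257, np.float64(108.6))
0.12 (array([ 620.6, -114.7]), array([203.4, 149.2]), 0.18, 3776, np.float64(132.2))
```

View pics/w1.png

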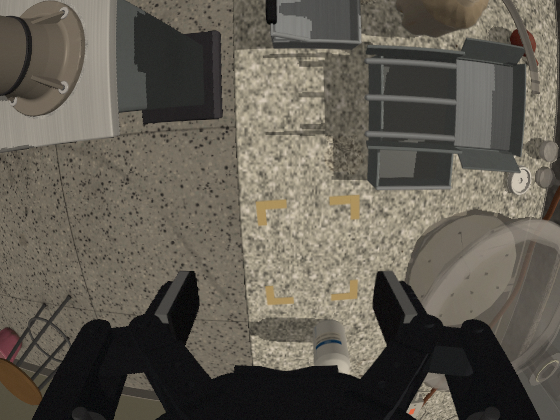

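```bash
python3 - <<'E'
from h import *
z=np.load('pics/w1.npz'); im,W,p,q=z['im'],z['W'],z['p'],z['q']
hsv=cv2.cvtColor(im,cv2.COLOR_BGR2HSV)
t=(hsv[...,1]>70)&(hsv[...,0]>10)&(hsv[...,0]<32); b=np.zeros_like(t); b[190:310,250:365]=1; t&=b
n,l,st,c=cv2.connectedComponentsWithStats(cv2.morphologyEx(t.astype(np.uint8),cv2.MORPH_OPEN,np.ones((2,2))))
X=np.array([wray((u,v),0,p,q)[:2] for i in range(1,n) if st[i,4]>40 for v,u in zip(*np.where(l==i))])*1000
print('tape',cv2.minAreaRect(X.astype(np.float32)), cv2.boxPoints(cv2.minAreaRect(X.astype(np.float32))).round())
x=W[...,0]*1000;y=W[...,1]*1000;zz=W[...,2]*1000
# bars
k=(x>515)&(x<620)&(y>-175)&(y<-50)&(abs(zz-75-(x-525)*np.tan(np.radians(12)))<7)
for lo,hi in((-80,-45),(-130,-90),(-175,-145)):
    kk=k&(y>lo)&(y<hi); P=np.c_[x[kk],y[kk],zz[kk]]; f=np.polyfit(P[:,0],P[:,1],1); 
    print(len(P),'xmin',np.percentile(P[:,0],[1,5,50,99]).round(1),'slope',np.degrees(f[0]).round(2),'y@525',np.polyval(f,525).round(1),'z@front',np.median(P[P[:,0]<532][:,2]).round(1) if (P[:,0]<532).any() else '')
# feed plate
k=(x>620)&(x<690)&(y>-160)&(y<-65)&(zz>85)&(zz<125); P=np.c_[x[k],y[k],zz[k]]
A=np.linalg.lstsq(np.c_[P[:,:2],np.ones(len(P))],P[:,2],rcond=None)[0]; print('plate',A,np.degrees(np.arctan(A[:2])),np.degrees(np.arctan2(A[1],A[0])))
k=(zz>40)&(zz<60)&(y<-160)&(y>-260)&(x>500)&(x<680); print('lane',rect(W,k))
k=(zz>118)&(zz<165)&(y>-220)&(y<0)&(x>520)&(x<760); P=np.c_[x[k],y[k],zz[k]]; print(P[:,0].min(),P[:,0].max())
for xx in(600,640,660,680,700): 
  j=abs(P[:,0]-xx)<3; print(xx,np.percentile(P[j,1],[1,99]).round(1), P[j,2].max().round(1))
E
```

```text
tape ((466.641357421875, -363.50689697265625), (161.5227813720703, 194.44956970214844), 3.479649543762207) [[ 380. -271.]
 [ 392. -465.]
 [ 553. -456.]
 [ 541. -262.]]
610 xmin [525.  528.8 570.6 618.9] slope 0.98 y@525 -66.4 z@front 77.9
482 xmin [525.6 529.7 571.8 618.5] slope 0.99 y@525 -113.9 z@front 78.1
596 xmin [526.9 530.7 573.6 618.8] slope 0.37 y@525 -160.9 z@front 78.2
plate [ 2.18788483e-01  3.34626213e-03 -3.71777757e+01] [12.34119151  0.19172598] 0.8762424165262673
lane (array([ 608.6, -203. ]), array([119.9,  72.1]), 0.07, 824, np.float64(52.5))
520.0617463270477 722.4060927593649
600 [-171.3   -0.5] 147.5
640 [-188.7   -0.5] 149.9
660 [-187.9   -2.3] 146.1
680 [-186.7  -35.4] 151.1
700 [-187.5  -34.9] 154.9
```

Call:
{"fn": "play_rows", "kwargs": {"targets": [[0,0,0.012,-0.005,0.06,-0.03,0.085],[0,0,0.012,-0.014,0.11,-0.07,0.085],[0,0,0.012,-0.014,0.165,-0.11,0.085],[0,0,0.012,-0.014,0.215,-0.145,0.085],[0,0,0.012,-0.014,0.233,-0.18,0.085]]}}

```text
time_s: 1.45
eef_pos: [0.4131, 0.035, 0.1578]
eef_rot: [-0.001, 0.703, 0.712, -0.0]
ft_force: [0.9, 0.1, -0.4]
finger_gap: 0.0849
```

```bash
python3 - <<'E'
from h import *
im,W,s=snapw('w2'); print(s['eef_pos'],s['eef_rot'])
x=W[...,0];y=W[...,1];z=W[...,2]
print('rail',rect(W,(abs(x-.413)<.03)&(abs(y-.03)<.08)&(z>.1)&(z<.116)))
I=im.astype(int)
k=(x>.35)&(x<.6)&(y>.12)&(y<.32)&(z>.095)&(z<.115); print('grip',rect(W,k) if k.any() else 0)
k=(x>.35)&(x<.6)&(y>.12)&(y<.32)&(z>.04)&(z<.056); print('panrim',rect(W,k) if k.any() else 0)
E
```

```text
[0.41311888 0.03498716 0.15783617] [-5.08827745e-04  7.02554865e-01  7.11629394e-01 -9.30355455e-05]
rail (array([412.3,  33.1]), array([122.1,  12.2]), 89.93, 2994, np.float64(110.4))
grip (array([470.6, 172.2]), array([29.9, 14.7]), 86.41, 1160, np.float64(108.0))
panrim (array([467.2, 188. ]), array([ 61.6, 154.8]), 89.47, 2192, np.float64(50.2))
```

Call:
{"fn": "play_rows", "kwargs": {"targets": [[0,0,-0.01,-0.001,-0.007,-0.03,0.085],[0,0,-0.01,-0.001,-0.007,-0.06,0.085],[0,0,-0.01,-0.001,-0.007,-0.07,0.085],[0,0,-0.01,-0.001,-0.007,-0.07,0.004],[0,0,-0.01,-0.001,-0.007,-0.07,0.004]], "squeeze": 40}}

```text
time_s: 2.12
eef_pos: [0.4089, 0.0305, 0.0839]
eef_rot: [-0.004, 0.705, 0.709, -0.003]
ft_force: [0.6, -0.4, -0.3]
finger_gap: 0.0514
```

Call:
{"fn": "play_rows", "kwargs": {"targets": [[0,0,0,0,0,0,0.004],[0,0,0,0,0,0,0.004],[0,0,0,0,0,0,0.004]]}}

```text
time_s: 2.5
eef_pos: [0.4107, 0.0307, 0.0851]
eef_rot: [-0.003, 0.705, 0.709, -0.001]
ft_force: [1.7, 1.1, 3.7]
finger_gap: 0.0113
```

Call:
{"fn": "play_rows", "kwargs": {"targets": [[0,0,0,0.003,-0.015,0,0.004],[0,0,0.002,0.007,-0.04,0,0.004],[0,0,0.004,0.011,-0.07,0,0.004],[0,0,0.006,0.014,-0.1,0,0.004],[0,0,0.008,0.016,-0.12,0,0.004]]}}

```text
time_s: 3.12
eef_pos: [0.4263, -0.0888, 0.0852]
eef_rot: [-0.004, 0.702, 0.712, -0.001]
ft_force: [0.0, 5.0, 3.2]
finger_gap: 0.0115
```

Call:
{"fn": "play_rows", "kwargs": {"targets": [[0,0,0,0.001,-0.012,0,0.004],[0,0,0,0.001,-0.018,0,0.004],[0,0,0,0.001,-0.018,0,0.004],[0,0,0,0.001,-0.018,0,0.004]]}}

```text
time_s: 3.62
eef_pos: [0.4272, -0.1069, 0.0852]
eef_rot: [-0.004, 0.702, 0.712, -0.001]
ft_force: [-0.5, 0.5, 1.6]
finger_gap: 0.0116
```

```bash
python3 - <<'E'
from h import *
im,W,s=snapw('w3'); print(s['eef_pos'],s['eef_rot'],s['ft_force'])
x=W[...,0]*1000;y=W[...,1]*1000;zz=W[...,2]*1000
k=(x>515)&(x<620)&(y>-175)&(y<-50)&(abs(zz-77-(x-525)*np.tan(np.radians(12)))<5)
for lo,hi in((-80,-45),(-130,-90),(-175,-145)):
    kk=k&(y>lo)&(y<hi); P=np.c_[x[kk],y[kk],zz[kk]]
    if len(P)>20: f=np.polyfit(P[:,0],P[:,1],1);print(len(P),np.percentile(P[:,0],[1,5,50,99]).round(1),np.degrees(f[0]).round(2),np.polyval(f,525).round(1))
k=(x>425)&(x<545)&(y>-200)&(y<-20)&(zz>52)&(zz<64); print('rim',rect(W,k))
E
```

```text
[ 0.42723169 -0.10687006  0.0852085 ] [-0.00378732  0.70171893  0.7124431  -0.00101536] [-0.4612193   0.54948758  1.62189168]
795 [523.6 524.6 534.3 576.8] 14.66 -65.4
1376 [524.6 526.8 557.2 597.9] 0.98 -112.4
2205 [526.6 531.9 571.7 618.9] -1.18 -160.4
rim (array([ 486. , -108.8]), array([119.6, 140.4]), 0.92, 3599, np.float64(60.4))
```

View pics/w3.png

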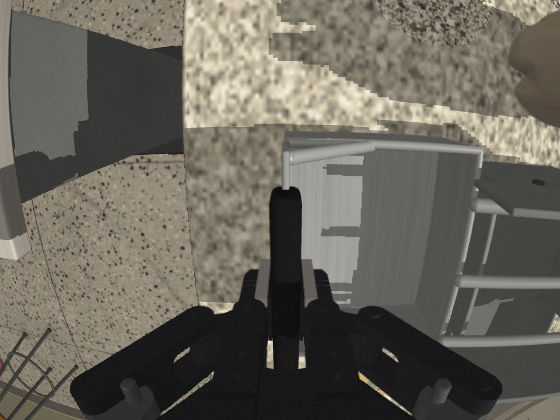

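Call:
{"fn": "play_rows", "kwargs": {"targets": [[0,0,0,0,-0.003,0,0.004],[0,0,0,0,-0.003,0,0.004],[0,0,0,0,-0.003,0,0.05],[0,0,0,0,-0.003,0,0.085],[0,0,0,0,-0.003,0.0,0.085]]}}

```text
time_s: 4.3
eef_pos: [0.427, -0.1105, 0.0851]
eef_rot: [-0.004, 0.702, 0.712, -0.001]
ft_force: [-0.2, -0.7, 0.8]
finger_gap: 0.0654
```

Call:
{"fn": "play_rows", "kwargs": {"targets": [[0,0,0,0,0,0.05,0.085],[0,0,0,0,0.02,0.1,0.085],[0,0,0,0.01,0.07,0.13,0.085],[0,0,0,0.03,0.13,0.15,0.085],[0,0,0,0.04,0.18,0.16,0.085]]}}

```text
time_s: 4.92
eef_pos: [0.4682, 0.071, 0.2466]
eef_rot: [-0.003, 0.702, 0.712, -0.0]
ft_force: [0.5, -0.6, -0.3]
finger_gap: 0.0851
```

Call:
{"fn": "play_rows", "kwargs": {"targets": [[0,0,-0.015,0.0,0.04,0,0.085],[0,0,-0.015,0.0,0.05,0,0.085]]}}

```text
time_s: 5.18
eef_pos: [0.4678, 0.1245, 0.2466]
eef_rot: [-0.003, 0.706, 0.709, 0.0]
ft_force: [0.2, -1.4, -0.1]
finger_gap: 0.0849
```

```bash
python3 - <<'E'
from h import *
im,W,s=snapw('w4'); print(s['eef_pos'],s['eef_rot'],s['ft_force'])
x=W[...,0]*1000;y=W[...,1]*1000;z=W[...,2]*1000
for n,lo,hi in(('grip',100,115),('rim',42,58)):
  k=(x>370)&(x<570)&(y>130)&(y<300)&(z>lo)&(z<hi)
  if n=='grip':
    k=cv2.morphologyEx(k.astype(np.uint8),cv2.MORPH_OPEN,np.ones((3,3)))>0
  print(n,rect(W,k))
k=(x>440)&(x<560)&(y>-190)&(y<-20)&(z>52)&(z<64);print('tray',rect(W,k))
k=(x>410)&(x<445)&(y>-190)&(y<-20)&(z>104)&(z<115);print('rail',rect(W,k))
E
```

```text
[0.46776276 0.1244754  0.24662394] [-3.13026469e-03  7.05645051e-01  7.08558453e-01  4.26914995e-04] [ 0.23698674 -1.40056364 -0.12020435]
grip (array([473.3, 210.9]), array([106. ,  14.4]), 86.46, 1944, np.float64(109.0))
rim (array([468.6, 211.1]), array([100.4, 153.6]), 86.63, 3776, np.float64(50.7))
tray (array([520.7, -69. ]), array([ 76.7, 152.2]), 45.5, 601, np.float64(59.7))
rail (array([426.4, -67.9]), array([11.9, 22.1]), 5.57, 140, np.float64(110.1))
```

View pics/w4.png

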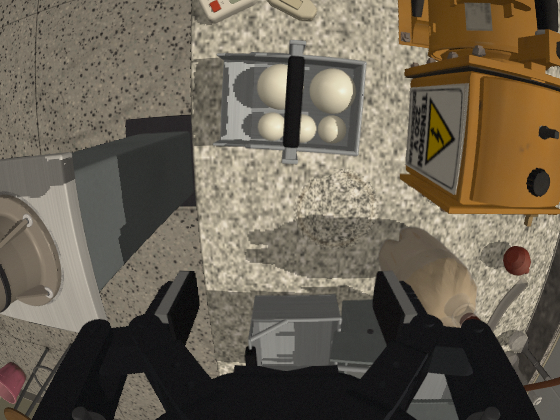

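The steel pan stands at (292,105) in the wrist view: two large balls on its +y side, three small ones on its -y side, and mouth toward the robot. It matches the description. The turquoise pan is far off to the left.

Call:
{"fn": "play_rows", "kwargs": {"targets": [[0,0,-0.03,0.003,0.05,-0.03,0.085],[0,0,-0.065,0.0055,0.086,-0.07,0.085],[0,0,-0.065,0.0055,0.086,-0.1,0.085],[0,0,-0.065,0.0055,0.086,-0.1,0.085]]}}

```text
time_s: 5.72
eef_pos: [0.4716, 0.2067, 0.1436]
eef_rot: [-0.004, 0.729, 0.684, -0.004]
ft_force: [0.0, -1.3, 0.3]
finger_gap: 0.0848
```

```bash
python3 - <<'E'
from h import *
im,W,s=snapw('w5'); print(s['eef_pos'],s['eef_rot'],s['ft_force'])
x=W[...,0]*1000;y=W[...,1]*1000;z=W[...,2]*1000
k=(x>440)&(x<510)&(y>130)&(y<300)&(z>100)&(z<115); k=cv2.morphologyEx(k.astype(np.uint8),cv2.MORPH_OPEN,np.ones((5,5)))>0; print(rect(W,k))
for f in('w0','w1','w4'):
  a=np.load('pics/%s.npz'%f); W=wcloud(a['d'],a['p'],a['q']); P=W.reshape(-1,3)*1000
  k=(P[:,0]>560)&(P[:,0]<800)&(P[:,1]>-260)&(P[:,1]<100)&(P[:,2]>162); P=P[k]
  h,xe,ye=np.histogram2d(P[:,0],P[:,1],bins=[range(560,801,40),range(-260,101,40)]); print(f);print(h.astype(int)); 
  for c in range(9):
    j=(P[:,1]>-260+40*c)&(P[:,1]<-220+40*c); 
    if j.sum()>5: print(-260+40*c,np.percentile(P[j],[5,95],axis=0).round().tolist())
E
```

```text
[0.47164132 0.20667363 0.14358089] [-0.00357804  0.72939677  0.68407241 -0.00353443] [ 0.00340365 -1.30805127  0.28904652]
(array([473.2, 211.2]), array([105.7,  14.2]), 86.51, 3786, np.float64(109.0))
w0
[[   0    0    0    0    0    0 7824  785    0]
 [   0    0    0    0  150  157 9640 2098 1185]
 [   0    0    0    0  221    0    0    0   21]
 [   5    0    0    0    0    0    0    0    0]
 [  46    0    0    0    0    0    0    0    0]
 [   0    0    0    0    0    0    0    0    0]]
-260 [[718.0, -259.0, 162.0], [752.0, -252.0, 166.0]]
-100 [[638.0, -95.0, 243.0], [645.0, -70.0, 248.0]]
-60 [[628.0, -28.0, 228.0], [636.0, -21.0, 233.0]]
-20 [[566.0, -7.0, 195.0], [622.0, 19.0, 330.0]]
20 [[562.0, 20.0, 170.0], [632.0, 55.0, 330.0]]
60 [[629.0, 62.0, 212.0], [638.0, 98.0, 224.0]]
w1
[[  0   0   0   0   0   0   0   0   0]
 [ 91   0   0   0 216 372 126   0   0]
 [623   0   0   0 154   9   0   0   0]
 [716   0   0   0   0   0   0   0   0]
 [448   0   0   0   0   0   0   0   0]
 [ 24   0   0   0   0   0   0   0   0]]
-260 [[640.0, -259.0, 190.0], [752.0, -234.0, 206.0]]
-100 [[637.0, -96.0, 239.0], [644.0, -62.0, 248.0]]
-60 [[629.0, -58.0, 228.0], [639.0, -22.0, 240.0]]
-20 [[618.0, -19.0, 164.0], [631.0, 1.0, 229.0]]
w4
[[  0   0   0   0   0   0   0   0   0]
 [  0   0   0   0   0   0   2 587 486]
 [  0   0   0   0   0   0   0   1  17]
 [  0   0   0   0   0   0   0   0   0]
 [  0   0   0   0   0   0   0   0   0]
 [  0   0   0   0   0   0   0   0   0]]
20 [[618.0, 30.0, 163.0], [634.0, 57.0, 213.0]]
60 [[628.0, 62.0, 211.0], [639.0, 99.0, 224.0]]
```

```bash
python3 - <<'E'
from h import *
for f in('w0','w1'):
  a=np.load('pics/%s.npz'%f); W=wcloud(a['d'],a['p'],a['q'])*1000
  k=(W[...,0]>590)&(W[...,0]<850)&(W[...,1]>-235)&(W[...,1]<10)&(W[...,2]>125)
  P=W[k]; uv=np.argwhere(k)
  print(f)
  for y0 in range(-230,10,12):
    j=(P[:,1]>=y0)&(P[:,1]<y0+12)&(P[:,2]>165)
    if j.sum()>3: print(y0,j.sum(),np.median(P[j],axis=0).round(),'uv',np.median(uv[j],axis=0)[::-1])
a=np.load('pics/w1.npz'); cv2.imwrite('pics/c1.png',cv2.resize(a['im'][0:200,420:560],None,fx=4,fy=4)) 
S=np.load('pics/scene0.npz'); 
A=cv2.resize(a['im'][0:150,420:560],None,fx=4,fy=4); B=cv2.resize(S['im'][130:220,230:330],None,fx=4,fy=4); B=cv2.copyMakeBorder(B,0,600-360,0,0,0)[:600,:230*1+170]
A=A[:600]; C=np.zeros((600,800,3),np.uint8); C[:,:400]=cv2.resize(A,(400,430))[:430][:600] if 0 else 0
A2=cv2.resize(A,(400,429)); C[:429,:400]=A2; C[:360,400:800]=B[:360,:400]; cv2.imwrite('pics/c1.png',C)
E
```

```text
w0
-98 138 [640. -91. 247.] uv [424. 399.]
-86 167 [641. -80. 245.] uv [428. 387.]
-74 66 [641. -72. 244.] uv [431.  376.5]
-38 34 [634. -27. 232.] uv [431.5 313. ]
-26 282 [630. -20. 229.] uv [427. 299.]
-14 1962 [610.  -6. 299.] uv [444. 373.]
-2 3817 [608.   6. 289.] uv [431. 333.]
w1
-98 119 [640. -92. 247.] uv [535.  87.]
-86 113 [640. -80. 245.] uv [534.  73.]
-74 118 [639. -68. 242.] uv [531.  60.]
-62 114 [637. -56. 240.] uv [527.  47.]
-50 120 [634. -44. 236.] uv [523.  34.]
-38 113 [632. -32. 233.] uv [518.  21.]
-26 110 [628. -20. 228.] uv [511.   8.]
-14 30 [626. -13. 226.] uv [507.   1.]
-2 32 [623.  -0. 170.] uv [473.5   1. ]
```

View pics/c1.png

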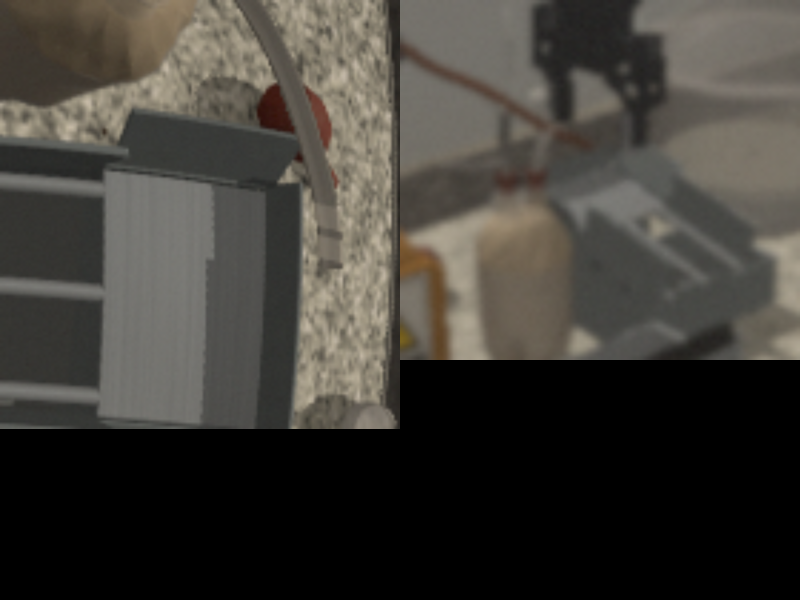

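The hose from the trap ends over the deck at (0.64, -0.10, 0.247). I'll therefore carry the pan over it and tip from behind it. Next I grip the pan.

Call:
{"fn": "play_rows", "kwargs": {"targets": [[0,0,0,0.0016,0.0045,-0.03,0.085],[0,0,0,0.0016,0.0045,-0.055,0.085],[0,0,0,0.0016,0.0045,-0.055,0.085],[0,0,0,0.0016,0.0045,-0.055,0.004],[0,0,0,0.0016,0.0045,-0.055,0.004]], "squeeze": 80}}

```text
time_s: 6.4
eef_pos: [0.4763, 0.212, 0.0924]
eef_rot: [-0.002, 0.73, 0.684, 0.0]
ft_force: [0.0, 0.4, 0.1]
finger_gap: 0.0508
```

Call:
{"fn": "play_rows", "kwargs": {"targets": [[0,0,0,0,0,0,0.004],[0,0,0,0,0,0,0.004],[0,0,0,0,0,0,0.004],[0,0,0,0,0,0,0.004]]}}

```text
time_s: 6.9
eef_pos: [0.4744, 0.2125, 0.0928]
eef_rot: [-0.003, 0.73, 0.684, -0.001]
ft_force: [-5.0, -0.7, 5.3]
finger_gap: 0.0124
```

Call:
{"fn": "play_rows", "kwargs": {"targets": [[0,0,0,0,0,0.015,0.004],[0,0,0,0,0,0.04,0.004],[0,0,0,0,0,0.075,0.004],[0,0,0,0,0,0.11,0.004],[0,0,0,0,-0.01,0.145,0.004]]}}

```text
time_s: 7.52
eef_pos: [0.4735, 0.2031, 0.2385]
eef_rot: [-0.004, 0.729, 0.685, -0.001]
ft_force: [0.0, 1.0, -5.8]
finger_gap: 0.0126
```

Call:
{"fn": "play_rows", "kwargs": {"targets": [[0,0,0.01,0,-0.025,0.03,0.004],[0,0,0.025,0,-0.06,0.06,0.004],[0,0,0.04,0,-0.1,0.09,0.004],[0,0,0.06,0,-0.14,0.115,0.004],[0,0,0.075,0,-0.18,0.13,0.004]]}}

```text
time_s: 8.15
eef_pos: [0.4732, 0.0216, 0.3696]
eef_rot: [-0.003, 0.703, 0.712, -0.001]
ft_force: [0.3, 0.6, -6.9]
finger_gap: 0.0128
```

Call:
{"fn": "play_rows", "kwargs": {"targets": [[0,0,0,0,-0.035,0,0.004],[0,0,0,0.01,-0.07,0,0.004],[0,0,0,0.03,-0.105,0,0.004],[0,0,0,0.055,-0.13,0,0.004],[0,0,0,0.08,-0.135,0,0.004]]}}

```text
time_s: 8.78
eef_pos: [0.5528, -0.1174, 0.3687]
eef_rot: [-0.003, 0.705, 0.71, -0.003]
ft_force: [-0.3, 0.2, -6.1]
finger_gap: 0.0124
```

Call:
{"fn": "play_rows", "kwargs": {"targets": [[0,0,0.007,0.035,0.004,0,0.004],[0,0,0.007,0.075,0.007,0,0.004],[0,0,0.007,0.115,0.007,0,0.004],[0,0,0.007,0.155,0.007,0,0.004],[0,0,0.007,0.185,0.007,0,0.004]]}}

```text
time_s: 9.4
eef_pos: [0.7364, -0.1104, 0.3669]
eef_rot: [-0.004, 0.702, 0.712, -0.003]
ft_force: [1.5, -0.5, -4.4]
finger_gap: 0.0127
```

Call:
{"fn": "play_rows", "kwargs": {"targets": [[0,0,0,0.007,0.001,0,0.004],[0,0,0,0.007,0.001,0,0.004]]}}

```text
time_s: 9.65
eef_pos: [0.7412, -0.1088, 0.361]
eef_rot: [-0.005, 0.702, 0.712, -0.004]
ft_force: [-0.7, 0.4, -6.9]
finger_gap: 0.0126
```

```bash
python3 - <<'E'
from h import *
s=env.read_state(); print(s['eef_pos'],s['eef_rot'],s['ft_force'],s['q'])
E
```

```text
[ 0.74115407 -0.10884974  0.36098579] [-0.00463337  0.701986    0.71216404 -0.00407013] [-0.69675186  0.40677282 -6.85861024] [ 0.10957434  0.9205019   0.11823905  0.2018065  -0.10336488  2.03281703
  0.15070204]
```

Call:
{"fn": "play_rows", "kwargs": {"targets": [[0,-0.06,0,0.002,-0.002,-0.02,0.004],[0,-0.12,0,0.004,-0.002,-0.045,0.004],[0,-0.17,0,0.006,-0.002,-0.065,0.004],[0,-0.17,0,0.007,-0.002,-0.079,0.004],[0,-0.17,0,0.007,-0.002,-0.079,0.004]]}}

```text
time_s: 10.28
eef_pos: [0.7474, -0.1108, 0.2816]
eef_rot: [0.055, 0.7, 0.71, 0.055]
ft_force: [-0.1, -0.9, -5.9]
finger_gap: 0.0125
```

```bash
cat > lip.py <<'E'
from h import *
s=env.read_state(); q=s['eef_rot']; Rt=R.from_quat(np.array(q)[[1,2,3,0]]).as_matrix(); tz=Rt[:,2]
# pan frame: z=-tool z, x ~ +tool y
z=-tz; xx=Rt[:,1]*np.sign(Rt[0,1]); g=s['eef_pos']+.005*z
print(s['time_s'],'tcp',s['eef_pos'].round(4),'tilt',np.degrees(np.arcsin(tz[0])).round(1),'roll',np.degrees(np.arcsin(tz[1])).round(1),'yaw',np.degrees(np.arctan2(xx[1],xx[0])).round(1),'F',s['ft_force'].round(1),'q',s['q'].round(2))
print('grip',g.round(4),'lip',(g-.0795*xx-.0845*z).round(4))
E
python3 lip.py
```

```text
10.275 tcp [ 0.7474 -0.1108  0.2816] tilt 8.9 roll 0.1 yaw 0.8 F [-0.1 -0.9 -5.9] q [ 0.09  0.64  0.1   0.92 -0.09  1.43  0.18]
grip [ 0.7466 -0.1109  0.2865] lip [ 0.6811 -0.1119  0.1907]
```

Call:
{"fn": "play_rows", "kwargs": {"targets": [[0,-0.1,0,-0.002,0,-0.007,0.004],[0,-0.194,0,-0.005,0,-0.014,0.004],[0,-0.28,0,-0.011,0,-0.019,0.004],[0,-0.368,0,-0.018,0,-0.023,0.004],[0,-0.455,0,-0.028,0,-0.024,0.004]]}}

```text
time_s: 10.9
eef_pos: [0.7218, -0.1113, 0.2622]
eef_rot: [0.217, 0.668, 0.679, 0.214]
ft_force: [-0.3, -0.4, -1.9]
finger_gap: 0.0123
```

```bash
python3 lip.py
```

```text
10.9 tcp [ 0.7218 -0.1113  0.2622] tilt 35.5 roll -0.0 yaw 1.1 F [-0.3 -0.4 -1.9] q [ 0.16  0.29  0.03  1.65 -0.2   0.6   0.33]
grip [ 0.7189 -0.1113  0.2663] lip [ 0.7033 -0.1126  0.1513]
```

Call:
{"fn": "play_rows", "kwargs": {"targets": [[0,-0.08,0,-0.008,0,-0.003,0.004],[0,-0.1,0,-0.01,0,-0.003,0.004],[0,-0.1,0,-0.01,0,-0.003,0.004],[0,-0.1,0,-0.01,0,-0.003,0.004],[0,-0.1,0,-0.01,0,-0.003,0.004]]}}

```text
time_s: 11.52
eef_pos: [0.713, -0.1112, 0.26]
eef_rot: [0.251, 0.656, 0.667, 0.247]
ft_force: [0.6, -0.6, -1.1]
finger_gap: 0.0126
```

```bash
python3 lip.py; python3 - <<'E'
from h import *
im,W,s=snapw('w6')
a,_=env.camera('scene'); cv2.imwrite('pics/sc6.png',a)
C=np.zeros((420,800,3),np.uint8); C[:,:420]=cv2.resize(im,(420,315)).repeat(1,0)[:315].copy() if 0 else 0
C[:315,:420]=cv2.resize(im,(420,315)); C[:360,420:800]=cv2.resize(a[150:240,240:335],(380,360)); cv2.imwrite('pics/c6.png',C)
E
```

```text
11.525 tcp [ 0.713  -0.1112  0.26  ] tilt 41.3 roll 0.0 yaw 1.2 F [ 0.6 -0.6 -1.1] q [ 0.21  0.24 -0.02  1.78 -0.29  0.43  0.43]
grip [ 0.7097 -0.1112  0.2638] lip [ 0.7057 -0.1124  0.1478]
```

View pics/c6.png

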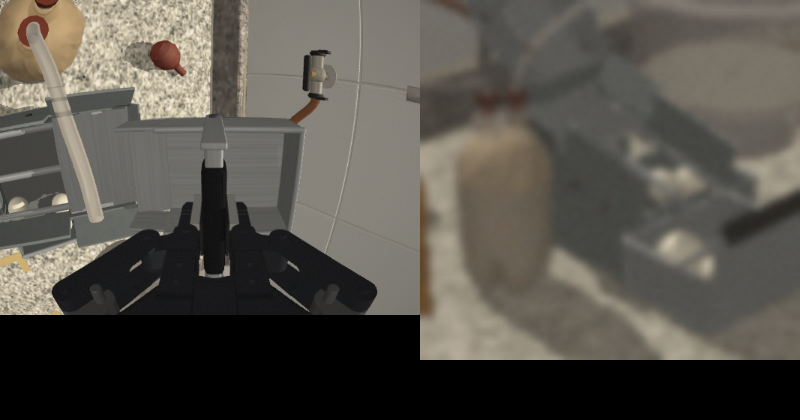

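Call:
{"fn": "play_rows", "kwargs": {"targets": [[0,0,0,0,0,0.03,0.004],[0,0,0,0,0,0.07,0.004],[0,0,0,0,0,0.11,0.004],[0,0,0,0,0,0.14,0.004],[0,0.1,0,-0.02,0,0.15,0.004]]}}

```text
time_s: 12.25
eef_pos: [0.6922, -0.1109, 0.4114]
eef_rot: [0.217, 0.668, 0.679, 0.214]
ft_force: [0.5, -0.1, -2.0]
finger_gap: 0.0125
```

```bash
python3 lip.py; python3 - <<'E'
from h import *
im,W,s=snapw('w7'); hsv=cv2.cvtColor(im,cv2.COLOR_BGR2HSV)
x,y,z=W[...,0],W[...,1],W[...,2]
k=(hsv[...,2]>140)&(hsv[...,1]<60)&(x>.42)&(x<.76)&(y>-.26)&(y<-.02)&(z>.005)&(z<.18)
n,l,st,c=cv2.connectedComponentsWithStats(k.astype(np.uint8))
for i in range(1,n):
  if st[i,4]>25: P=W[l==i]*1000; print(c[i].round(),st[i,2:],np.median(P,0).round(),P[:,2].max().round())
E
```

```text
12.25 tcp [ 0.6922 -0.1109  0.4114] tilt 35.5 roll 0.0 yaw 1.1 F [ 0.5 -0.1 -2. ] q [ 0.16  0.17  0.04  1.44 -0.15  0.93  0.26]
grip [ 0.6893 -0.1109  0.4155] lip [ 0.6736 -0.1122  0.3006]
[172. 144.] [ 4 33 65] [719. -71. 142.] 144.0
[115. 179.] [ 129   94 3058] [ 661. -112.  107.] 114.0
[ 16. 137.] [28  7 62] [520. -43.  61.] 64.0
[ 12. 171.] [ 25  32 614] [506. -88.  52.] 58.0
[ 29. 166.] [ 5 15 31] [533. -84.  61.] 63.0
[  2. 203.] [  8  26 118] [ 470. -138.    7.] 9.0
[ 37. 205.] [ 6 24 43] [ 535. -139.   61.] 63.0
[175. 227.] [ 5 21 27] [ 714. -178.  141.] 156.0
[ 97. 243.] [ 36  28 455] [ 610. -216.   41.] 142.0
[ 14. 241.] [31 11 69] [ 489. -180.   61.] 68.0
[100. 258.] [ 74  24 195] [ 612. -235.   55.] 143.0
```

Call:
{"fn": "play_rows", "kwargs": {"targets": [[0,0.12,0,-0.03,0,0,0.004],[0,0.25,0,-0.075,0,-0.01,0.004],[0,0.38,0,-0.12,0,-0.02,0.004],[0,0.51,0,-0.17,0.01,-0.04,0.004],[0,0.62,0,-0.21,0.03,-0.05,0.004]]}}

```text
time_s: 12.92
eef_pos: [0.4818, -0.082, 0.364]
eef_rot: [0.0, 0.702, 0.712, -0.001]
ft_force: [0.2, 0.6, -2.4]
finger_gap: 0.0125
```

Call:
{"fn": "play_rows", "kwargs": {"targets": [[0,0,-0.015,-0.005,0.055,-0.02,0.004],[0,0,-0.03,-0.008,0.11,-0.05,0.004],[0,0,-0.05,-0.008,0.17,-0.09,0.004],[0,0,-0.07,-0.008,0.23,-0.13,0.004],[0,0,-0.078,-0.008,0.28,-0.17,0.004]]}}

```text
time_s: 13.55
eef_pos: [0.4749, 0.184, 0.2058]
eef_rot: [0.001, 0.729, 0.684, 0.002]
ft_force: [0.6, -0.5, -1.2]
finger_gap: 0.0122
```

```bash
python3 lip.py
```

```text
13.55 tcp [0.4749 0.184  0.2058] tilt 0.2 roll 0.1 yaw -3.6 F [ 0.6 -0.5 -1.2] q [-0.26  0.25 -0.17  1.67  0.05  1.21 -0.51]
grip [0.4748 0.184  0.2108] lip [0.3958 0.1892 0.126 ]
```

Home TCP is (0.4744, 0.2125, 0.0928).

Call:
{"fn": "play_rows", "kwargs": {"targets": [[0,0,0,-0.0005,0.015,-0.02,0.004],[0,0,0,-0.0005,0.0285,-0.05,0.004],[0,0,0,-0.0005,0.0285,-0.08,0.004],[0,0,0,-0.0005,0.0285,-0.1,0.004],[0,0,0,-0.0005,0.0285,-0.108,0.004]]}}

```text
time_s: 14.18
eef_pos: [0.474, 0.2127, 0.0961]
eef_rot: [0.0, 0.729, 0.684, 0.002]
ft_force: [0.1, 0.8, -1.2]
finger_gap: 0.0124
```

Call:
{"fn": "play_rows", "kwargs": {"targets": [[0,0,0,0,0,-0.003,0.004],[0,0,0,0,0,-0.006,0.004],[0,0,0,0,0,-0.006,0.004]]}}

```text
time_s: 14.55
eef_pos: [0.4746, 0.2131, 0.0925]
eef_rot: [0.001, 0.729, 0.684, 0.003]
ft_force: [-2.9, -2.1, 6.2]
finger_gap: 0.0125
```

```bash
python3 lip.py
```

```text
14.55 tcp [0.4746 0.2131 0.0925] tilt 0.3 roll 0.1 yaw -3.6 F [-2.9 -2.1  6.2] q [-0.31  0.39 -0.18  1.8   0.08  0.96 -0.59]
grip [0.4746 0.2131 0.0975] lip [0.3956 0.2183 0.0126]
```

Call:
{"fn": "play_rows", "kwargs": {"targets": [[0,0,0,0,0,0.001,0.03],[0,0,0,0,0,0.001,0.085],[0,0,0,0,0,0.001,0.085],[0,0,0,0,0,0.001,0.085],[0,0,0,0,0,0.03,0.085]]}}

```text
time_s: 15.18
eef_pos: [0.4725, 0.212, 0.1204]
eef_rot: [-0.0, 0.729, 0.684, -0.0]
ft_force: [0.8, 0.5, 1.5]
finger_gap: 0.0852
```

Call:
{"fn": "play_rows", "kwargs": {"targets": [[0,0,0.0,0,0,0.04,0.085],[0,0,0.02,0,-0.03,0.09,0.085],[0,0,0.04,-0.01,-0.09,0.12,0.085],[0,0,0.06,-0.02,-0.15,0.14,0.085],[0,0,0.08,-0.03,-0.21,0.16,0.085]]}}

```text
time_s: 15.8
eef_pos: [0.4435, 0.0081, 0.2787]
eef_rot: [0.0, 0.701, 0.713, -0.0]
ft_force: [1.1, -0.8, 0.5]
finger_gap: 0.0848
```

Call:
{"fn": "play_rows", "kwargs": {"targets": [[0,0,0,-0.005,-0.06,0.01,0.085],[0,0,0,-0.005,-0.12,0.02,0.085],[0,0,0,-0.005,-0.15,0.02,0.085],[0,0,0,-0.005,-0.15,0.02,0.085]]}}

```text
time_s: 16.3
eef_pos: [0.4378, -0.1451, 0.2985]
eef_rot: [0.0, 0.703, 0.711, -0.001]
ft_force: [0.3, 0.4, -0.4]
finger_gap: 0.0852
```

```bash
python3 lip.py; python3 - <<'E'
from h import *
im,W,s=snapw('w8')
x=W[...,0]*1000;y=W[...,1]*1000;z=W[...,2]*1000
print('rail',rect(W,(x>405)&(x<445)&(y>-190)&(y<-20)&(z>104)&(z<115)))
print('rim',rect(W,(x>435)&(x<542)&(y>-195)&(y<-25)&(z>56)&(z<64)))
cv2.imwrite('pics/w8b.png',cv2.resize(im,None,fx=1.4,fy=1.4))
E
```

```text
16.3 tcp [ 0.4378 -0.1451  0.2985] tilt -0.0 roll -0.1 yaw 0.6 F [ 0.3  0.4 -0.4] q [ 0.19  0.1   0.1   1.63 -0.01  1.41  0.3 ]
grip [ 0.4378 -0.1451  0.3035] lip [ 0.3582 -0.146   0.2191]
rail (array([ 426. , -112.8]), array([ 12.2, 107.5]), 1.39, 1229, np.float64(110.4))
rim (array([ 486.8, -111.8]), array([102.9, 143. ]), 0.46, 1017, np.float64(60.5))
```

View pics/w8b.png

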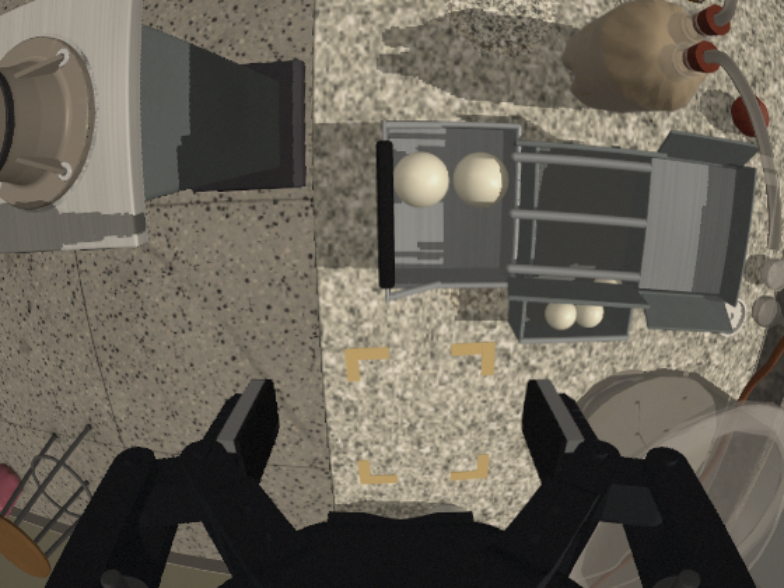

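Call:
{"fn": "play_rows", "kwargs": {"targets": [[0,0,0.003,-0.005,0.02,-0.04,0.085],[0,0,0.003,-0.011,0.033,-0.09,0.085],[0,0,0.003,-0.011,0.033,-0.135,0.085],[0,0,0.003,-0.011,0.033,-0.16,0.085],[0,0,0.003,-0.011,0.033,-0.16,0.085]]}}

```text
time_s: 16.98
eef_pos: [0.4254, -0.1068, 0.1365]
eef_rot: [-0.003, 0.699, 0.715, -0.001]
ft_force: [0.1, 0.2, -0.2]
finger_gap: 0.0852
```

```bash
python3 lip.py; python3 - <<'E'
from h import *
im,W,s=snapw('w9')
x=W[...,0]*1000;y=W[...,1]*1000;z=W[...,2]*1000
print('rail',rect(W,(x>405)&(x<445)&(y>-190)&(y<-20)&(z>104)&(z<115)))
E
```

```text
16.975 tcp [ 0.4254 -0.1068  0.1365] tilt -0.3 roll 0.1 yaw 1.2 F [ 0.1  0.2 -0.2] q [ 0.15  0.18  0.06  1.95 -0.01  1.02  0.24]
grip [ 0.4254 -0.1069  0.1415] lip [ 0.3455 -0.1084  0.0575]
rail (array([ 426.3, -112.8]), array([ 12.3, 109.5]), 1.33, 3549, np.float64(110.4))
```

Call:
{"fn": "play_rows", "kwargs": {"targets": [[0,0,0,0.001,-0.006,-0.03,0.085],[0,0,0,0.001,-0.006,-0.05,0.085],[0,0,0,0.001,-0.006,-0.05,0.04],[0,0,0,0.001,-0.006,-0.05,0.004],[0,0,0,0.001,-0.006,-0.05,0.004]], "squeeze": 40}}

```text
time_s: 17.65
eef_pos: [0.4293, -0.1137, 0.0896]
eef_rot: [0.0, 0.7, 0.715, 0.001]
ft_force: [0.0, -0.3, 0.9]
finger_gap: 0.0318
```

Call:
{"fn": "play_rows", "kwargs": {"targets": [[0,0,0,0,0,0,0.004],[0,0,0,0,0,0,0.004],[0,0,0,0,0,0,0.004]]}}

```text
time_s: 18.02
eef_pos: [0.4286, -0.1137, 0.0902]
eef_rot: [-0.0, 0.699, 0.715, 0.0]
ft_force: [-3.3, 0.5, 7.0]
finger_gap: 0.0113
```

```bash
python3 lip.py; python3 - <<'E'
from h import *
z=np.load('pics/w8.npz'); im,W,p,q=z['im'],z['W'],z['p'],z['q']
hsv=cv2.cvtColor(im,cv2.COLOR_BGR2HSV)
t=(hsv[...,1]>70)&(hsv[...,0]>10)&(hsv[...,0]<32); b=np.zeros_like(t); b[240:350,240:358]=1; t&=b
n,l,st,c=cv2.connectedComponentsWithStats(cv2.morphologyEx(t.astype(np.uint8),cv2.MORPH_OPEN,np.ones((2,2))))
X=np.array([wray((u,v),0,p,q)[:2] for i in range(1,n) if st[i,4]>40 for v,u in zip(*np.where(l==i))])*1000
r=cv2.minAreaRect(X.astype(np.float32)); print('tape',r, cv2.boxPoints(r).round())
x=W[...,0]*1000;y=W[...,1]*1000;zz=W[...,2]*1000
k=(x>535)&(x<700)&(y>-260)&(y<-150)&(hsv[...,2]>120)&(hsv[...,1]<90)&(zz<60)
n,l,st,c=cv2.connectedComponentsWithStats(k.astype(np.uint8))
for i in range(1,n):
  if st[i,4]>15: P=W[l==i]*1000; print(c[i].round(),st[i],np.median(P,0).round(),P.max(0).round())
E
```

```text
18.025 tcp [ 0.4286 -0.1137  0.0902] tilt -0.0 roll 0.1 yaw 1.2 F [-3.3  0.5  7. ] q [ 0.17  0.25  0.06  2.   -0.02  0.9   0.26]
grip [ 0.4286 -0.1137  0.0952] lip [ 0.3492 -0.1153  0.0107]
tape ((466.743896484375, -363.98638916015625), (161.56423950195312, 194.65220642089844), 3.501011371612549) [[ 380. -272.]
 [ 392. -466.]
 [ 553. -456.]
 [ 541. -262.]]
[434. 200.] [426 199  17   4  39] [ 642. -181.   37.] [ 654. -179.   41.]
[358. 218.] [353 214  10  10  46] [ 542. -220.    1.] [ 549. -214.    3.]
[410. 225.] [390 217  41  18 577] [ 605. -215.   40.] [ 643. -204.   48.]
[415. 241.] [371 221  82  25 247] [ 614. -235.   55.] [ 700. -205.   57.]
[359. 237.] [351 229  19  15 207] [ 546. -250.    1.] [ 563. -235.   30.]
```

Call:
{"fn": "play_rows", "kwargs": {"targets": [[0,0,0,-0.005,-0.01,0,0.004],[0,0,0,-0.011,-0.03,0,0.004],[0,0,0.005,-0.0155,-0.055,0,0.004],[0,0,0.012,-0.0155,-0.082,0,0.004],[0,0,0.018,-0.0155,-0.11,0,0.004]]}}

```text
time_s: 18.65
eef_pos: [0.4134, -0.2223, 0.0902]
eef_rot: [-0.001, 0.692, 0.722, 0.002]
ft_force: [1.0, 5.6, 2.9]
finger_gap: 0.0113
```

```bash
python3 lip.py; python3 - <<'E'
from h import *
S=np.load('pics/side0.npz'); W=S['W']*1000
k=(W[...,0]>330)&(W[...,0]<640)&(W[...,1]>-700)&(W[...,1]<-380)&(W[...,2]>15)&(W[...,2]<260)
k[:, 330:]=0
for lo,hi in((15,80),(80,140),(140,180),(180,230)):
  P=W[k&(W[...,2]>lo)&(W[...,2]<hi)]; print(lo,len(P),np.percentile(P,[2,98],axis=0).round().tolist() if len(P) else '')
E
```

```text
18.65 tcp [ 0.4134 -0.2223  0.0902] tilt 0.0 roll 0.2 yaw 2.4 F [1.  5.6 2.9] q [ 0.35  0.3   0.13  1.93 -0.05  0.92  0.55]
grip [ 0.4134 -0.2224  0.0952] lip [ 0.334  -0.2253  0.0107]
15 1285 [[383.0, -698.0, 15.0], [523.0, -533.0, 77.0]]
80 588 [[470.0, -557.0, 81.0], [595.0, -392.0, 138.0]]
140 200 [[413.0, -548.0, 141.0], [594.0, -383.0, 179.0]]
180 179 [[429.0, -544.0, 182.0], [594.0, -382.0, 204.0]]
```

Call:
{"fn": "play_rows", "kwargs": {"targets": [[0,0,0.005,0,-0.03,0,0.004],[0,0,0.01,0,-0.06,0,0.004],[0,0,0.015,0,-0.09,0,0.004],[0,0,0.019,0,-0.115,0,0.004],[0,0,0.019,0,-0.133,0,0.004]]}}

```text
time_s: 19.27
eef_pos: [0.4134, -0.3548, 0.0902]
eef_rot: [-0.002, 0.685, 0.729, 0.002]
ft_force: [0.3, 7.0, 4.0]
finger_gap: 0.0114
```

Call:
{"fn": "play_rows", "kwargs": {"targets": [[0,0,0,0,-0.008,0,0.004],[0,0,0,0,-0.012,0,0.004],[0,0,0,0,-0.012,0,0.004],[0,0,0,0,-0.012,0,0.004]]}}

```text
time_s: 19.77
eef_pos: [0.4134, -0.3664, 0.0902]
eef_rot: [-0.003, 0.685, 0.729, 0.002]
ft_force: [-0.1, 4.2, 1.6]
finger_gap: 0.0112
```

```bash
python3 lip.py; python3 - <<'E'
from h import *
im,W,s=snapw('w10')
x=W[...,0]*1000;y=W[...,1]*1000;z=W[...,2]*1000
print('rail',rect(W,(x>390)&(x<440)&(y>-450)&(y<-290)&(z>104)&(z<112)))
print('rim',rect(W,(x>423)&(x<550)&(y>-460)&(y<-270)&(z>54)&(z<64)))
E
```

```text
19.775 tcp [ 0.4134 -0.3664  0.0902] tilt -0.0 roll 0.4 yaw 3.6 F [-0.1  4.2  1.6] q [ 0.57  0.45  0.17  1.71 -0.09  1.    0.84]
grip [ 0.4134 -0.3665  0.0952] lip [ 0.3341 -0.3709  0.0107]
rail (array([ 412.6, -359.4]), array([94.9, 37.1]), 77.94, 5924, np.float64(110.4))
rim (array([ 472.9, -361.3]), array([103.3, 141.5]), 3.68, 4912, np.float64(59.3))
```

Call:
{"fn": "play_rows", "kwargs": {"targets": [[0,0,0,0,-0.003,0,0.004],[0,0,0,0,-0.003,0,0.004],[0,0,0,0,-0.003,0,0.05],[0,0,0,0,-0.003,0,0.085],[0,0,0,0,-0.003,0,0.085]]}}

```text
time_s: 20.45
eef_pos: [0.4131, -0.3704, 0.0902]
eef_rot: [-0.002, 0.685, 0.728, 0.002]
ft_force: [-0.1, 0.2, 0.6]
finger_gap: 0.0654
```

Call:
{"fn": "play_rows", "kwargs": {"targets": [[0,0,0,0,0,0,0.085],[0,0,0,0,0,0.03,0.085],[0,0,0,0,0,0.08,0.085],[0,0,0,0,0.02,0.14,0.085],[0,0,0,0,0.03,0.2,0.085]]}}

```text
time_s: 21.08
eef_pos: [0.413, -0.3394, 0.2919]
eef_rot: [-0.002, 0.685, 0.729, 0.002]
ft_force: [0.9, -0.6, 0.2]
finger_gap: 0.085
```

Call:
{"fn": "play_rows", "kwargs": {"targets": [[0,0,0,0,0,0.03,0.085],[0,0,0,0,0.0,0.05,0.085],[0,0,0,0,0,0.05,0.085]]}}

```text
time_s: 21.45
eef_pos: [0.4136, -0.3402, 0.3436]
eef_rot: [-0.0, 0.685, 0.729, 0.002]
ft_force: [-0.9, 0.6, -0.9]
finger_gap: 0.0847
```

```bash
python3 lip.py; python3 - <<'E'
from h import *
im,W,s=snapw('w11'); p,q=s['eef_pos'],s['eef_rot']
x=W[...,0]*1000;y=W[...,1]*1000;z=W[...,2]*1000
print('rail',rect(W,(x>390)&(x<440)&(y>-450)&(y<-270)&(z>104)&(z<115)))
print('rim',rect(W,(x>423)&(x<550)&(y>-460)&(y<-270)&(z>54)&(z<64)))
hsv=cv2.cvtColor(im,cv2.COLOR_BGR2HSV)
t=(hsv[...,1]>70)&(hsv[...,0]>10)&(hsv[...,0]<32)&(x>350)&(x<580)&(y>-490)&(y<-240)&(z<10)
n,l,st,c=cv2.connectedComponentsWithStats(cv2.morphologyEx(t.astype(np.uint8),cv2.MORPH_OPEN,np.ones((2,2))))
X=np.array([wray((u,v),0,p,q)[:2] for i in range(1,n) if st[i,4]>30 for v,u in zip(*np.where(l==i))])*1000
r=cv2.minAreaRect(X.astype(np.float32)); print('tape',r, [st[i,4] for i in range(1,n)])
cv2.imwrite('pics/w11b.png',cv2.resize(im,None,fx=1.4,fy=1.4))
E
```

```text
21.45 tcp [ 0.4136 -0.3402  0.3436] tilt 0.2 roll 0.2 yaw 3.5 F [-0.9  0.6 -0.9] q [ 0.52  0.25  0.19  1.34 -0.05  1.55  0.76]
grip [ 0.4135 -0.3402  0.3486] lip [ 0.3345 -0.3448  0.2639]
rail (array([ 412.8, -366.8]), array([ 11.7, 108.3]), 3.63, 891, np.float64(110.4))
rim (array([ 473. , -362.8]), array([104.3, 141.9]), 3.31, 1261, np.float64(59.9))
tape ((466.51251220703125, -363.1450500488281), (161.41329956054688, 194.05152893066406), 3.5382559299468994) [np.int32(479), np.int32(436), np.int32(250), np.int32(65)]
```

View pics/w11b.png

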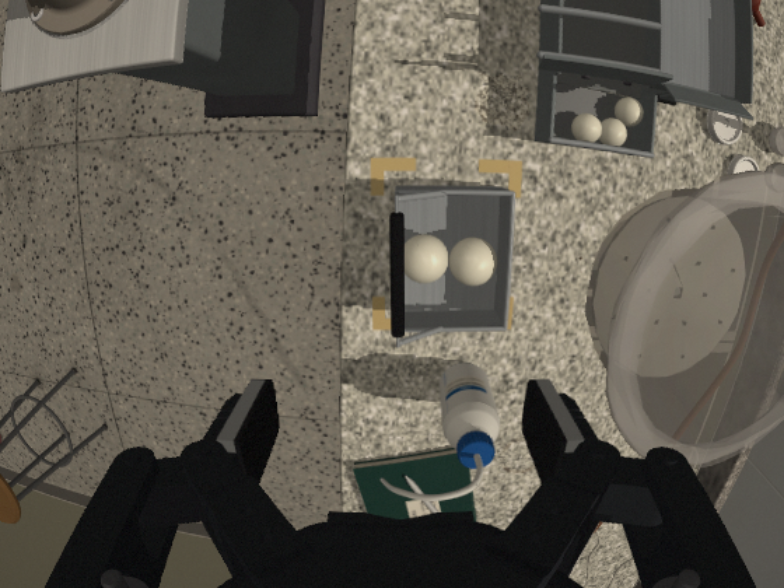

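Both large balls are in the tray at (425,258) and (471,261), the tray sits inside the tape corners, and all three small balls are in the lane at (587,128), (613,131) and (628,110). A quick numeric check of the pan and bystanders comes next, then I hand in.

```bash
python3 - <<'E'
from h import *
S=np.load('pics/scene0.npz'); im,d,W=cloud('scene')
for nm,I,V in(('before',S['im'],S['W']),('after',im,W)):
  m=np.zeros((420,560),bool); m[222:245,225:262]=1
  print(nm,rect(V,m&(I.max(2)<60)&(V[...,2]>.08)&(V[...,2]<.12)))
D=cv2.absdiff(im,S['im']).max(2)
for n,(u,v) in dict(timer=(226,284),beaker=(180,270)).items(): print(n,D[v-15:v+16,u-15:u+16].mean().round(2))
print(env.hand_in())
E
```

```text
before (array([469. , 211.4]), array([74.9,  9.4]), 85.77, 113, np.float64(103.2))
after (array([470.5, 213.5]), array([71.7, 13. ]), 87.62, 116, np.float64(102.5))
timer 2.68
beaker 2.54
the job is handed in; nothing more can be done
None
```

The balls are sorted and the job was handed in at about 21.5 s on the robot's clock. The tray was only slid, never lifted. It went under the grader outlet first, and after the pour into the tape corners. I carried the pan over the trap's hose, which overhangs the grader, and tipped it over the feed plate to 41°. Then I stood it back on its spot.

- **Balls:** The last wrist picture shows both 50 mm balls in the tray and all three 32 mm balls in the side lane.
- **Tray:** It stands within about 1 mm and 0.2° of the middle of the tape mark, by the wrist camera.
- **Pan:** It is back to about 2 mm of its start, and the scene camera measured 1.5 mm in x, 2 mm in y and about 2° of turn. By the arm's own readings, it is within 1 mm.
- **Bystanders:** The scene picture shows no clear change around the timer and beaker. I did not compare the wash bottle before and after, but the last picture shows it upright and clear of the tray.
- **Near a limit:** Joint 6 read 2.033 against its stated 2.03 limit while carrying the full pan over the hose. I tilted away from that pose at once, but it may count as passing the range.

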